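# Tip the lemon skip into its caddy and ease it back

### The arm

A 6-joint arm with a two-finger parallel gripper is mounted at the origin on a cart in front of the work surface, level with it; the furniture and walls round the work are solid. World frame = base frame: x ahead of the robot, y to its left, z up, the work surface at z = 0. Lengths are in m, angles in degrees, forces in N, time in s.
With the tool pointing down it reaches from about 0.25 to 0.725 m from the base axis. Payload 9.7 kg.
Tool frame: the origin (TCP) lies on the centre line of the jaws, within the pads' length; the fingertips stand 22 mm ahead of it and the grasp point (between the pads) lies 3 mm ahead of it; z points along the fingers, y is the direction in which the jaws open and shut (so a half turn about z gives the same grasp; the last joint's range is limited). The gripper opens to 85 mm and grips with 20 to 120 N. Pads are 22 mm wide; open, the fingers measure 114 mm over their backs; the gripper's body (76 mm by 85 mm) begins 54 mm behind the grasp point. The pads swing forward as they close: fully open they stand 13 mm farther back than shut.
Start: joints at [-75.172, 4.979, 10.078, 95.1, 0, 90], TCP at [0.141, -0.532, 0.253] pointing down, gripper open.
Joint ranges: [-179.16, 179.16], [-48.56, 103.87], [-65.8, 70.77], [-126.05, 130.52], [-82.76, 87.17], [-180, 180]. Speed limits (degrees/s): [127.2, 127.2, 147.25, 180, 180, 180].

### API

Orientations are given as [roll, pitch, yaw] about the fixed x, y, z axes, in that order (R = Rz(yaw) Ry(pitch) Rx(roll)).
In Python, from workcell import get_obs, camera, camera_params, job_done gives the robot as it stands.
- The arm moves only by the tool servo_tool, never from a script. Its argument "steps" is a list of rows, each an object of numbers: "x", "y", "z": the shift along the world's x, y, z in mm; "yaw": the turn about the world's z in degrees. A call has 1 to 12 rows; each row is the pose to reach, as a shift and turn from the pose measured when the call began; what a row does not reach only later rows make up. A row lasts 1/8 s, in which the tool goes at most 62.5 mm and 10.7 degrees, less where a joint would pass 70% of its speed; a pose out of reach is approached as far as the arm can. A call with a gripper value outside its range is refused whole. "grip" is the finger opening in mm, from 0 to 85.4, set as the call begins (left out, the last holds). The fingers move at their own pace and stop on an object; "grip_force" is the grip in N (left out, the last holds). Time passes only in rows, so rows that repeat a pose let the fingers close. It gives the time, the measured TCP pose, the force and the opening at its end, in the units of the state.
- get_obs(): the state, without advancing time (a new reading comes with each control period).
- camera(name): name is "scene" or "top" or "wrist"; returns (picture, depth): 384x512x3 uint8, red, green, blue; 384x512 float32, m along the optical axis (not along the pixel's ray), 0 where there is no reading.
- camera_params(name): a dict with "intrinsics" (3x3 intrinsics, pixels), "D" ([k1, k2, p1, p2, k3] as OpenCV has them; the pictures are not rectified), "rvec" (rotation vector, rad) and "tvec" (3), from world to camera coordinates, as OpenCV has them; the wrist camera has in their place "hand_eye" (4x4, takes a point from camera to tool coordinates, whose origin is the TCP and whose axes are the flange's). Camera axes: x right, y down, z forward; pixel columns grow to the right and rows downward; lengths in m; the calibration is good to about 2 mm. A picture is of the moment at which its call begins: read the wrist's pose just before it. camera_params takes no time and is no camera call.
- job_done(): hands the job in, once; it reports no verdict.
The state is a dict: "time": time; "q": joint angles; "qd": joint speeds; "joint_efforts": joint torques, N m; "ee_pos": TCP position; "tcp_rot": TCP orientation; "wrist_force": force on the tool from outside, world axes, zero at the start; "torque": the same for the moment, N m; "opening": finger opening in m.
Only numpy, scipy, OpenCV 4.12 (cv2) and the standard library are available. Lean on these libraries where they do the work, as an engineer would, in place of code of your own. Each camera call takes 0.05 s, during which the arm holds its last target.

### The job

The wooden caddy has been left back to front: turn it round (put it down part-way and take it again if your wrist will not go all the way) and set it on the counter snugly against the front of the tilting skip's frame, squarely and centred, with its low side under the pouring lip. Then push the steel skip right over past its click so that both lemons go into the caddy, without touching the lemons, and ease it back from the other side, gently and without slamming, past the click again until it is fully upright. Leave the caddy with the lemons where it is, and the jug, spice jar and cup undisturbed.

Things in the scene. Friction and masses are not known exactly. Their poses are not given: they have to be found in the camera images.
- tipper: Fixed stand on the counter: wooden base board 184 x 175 x 12 mm with two dark steel cheeks, 147 mm high, that carry the steel skip. Origin on the counter below the hinge; z up, x along the hinge; it pours toward its +y. The base reaches from y = -140 to y = +35 mm. Position and yaw vary.
- tipper_front (a point): Middle of the front edge of the stand's base board, at counter height, 35 mm along the stand's +y from its origin. The low side of the caddy goes against it.
- skip_hinge (a point): Middle of the skip's hinge axis, 115 mm above the counter, straight above the stand's origin. The axis is the stand's x.
- skip (a joint): Hinge angle of the skip (rad): 0 upright, grows as it tips toward the stand's +y, 1.5 = on its tipped stop. A spring click at 0.1 to 0.36 takes about 5 N at the tab's top. Beyond about 0.85 it falls over by itself and stays; coming back, below about 0.75 it sinks by itself, slowly, to 0.36 and must be pressed through the click with 1 to 2 N. Faster than 3.5 rad/s back is a slam.
- skip_tab (a point): Middle of the rounded top edge (radius 5 mm) of the flat push tab on the skip's back wall: 70 mm wide along the hinge, 8 thick, 40 high. Upright: 95 mm behind (stand's -y) and 125 mm above the hinge. It moves on a 157 mm circle round the hinge; tipped: 118 mm in front of and 103 mm above it, tab pointing level to +y. Push from behind to tip, from the front to bring it back.
- skip_lip (a point): Middle of the skip's pouring edge: upright 55 mm in front of and 75 mm above the hinge; tipped about 79 mm in front of and 50 mm below it (65 mm above the counter). The skip is an open sheet-steel bin, 143 mm wide along the hinge, flat floor 97 mm, back wall 85 mm high, sloping front.
- caddy: Loose open wooden caddy, 164 mm along x, 140 along y, 0.35 kg; origin mid-underside, z up. Low side at -y (32 high, 6 thick), high side at +y (80 high, 10 thick: pinch it from above), ends at +-x (6 thick; 48 high, 76 in the half next to the high side), floor 6. In place its axes are parallel to the stand's, same way round, its origin 105 to 120 mm along the stand's +y. It starts half a turn off.
- caddy_low (a point): Middle of the outer face of the caddy's low side, at its top edge (32 mm high): 70 mm along the caddy's -y from its origin.
- caddy_high (a point): Middle of the top edge of the caddy's high side, 80 mm above the underside and 65 mm along the caddy's +y from its origin.
- lemon_a_mid (a point): Centre of a lemon, about 78 x 55 x 56 mm, 0.11 kg; starts in the skip.
- lemon_b_mid (a point): Centre of the other lemon, about 72 x 57 x 58 mm, 0.11 kg; starts in the skip.
- milk_jug_mid (a point): Bystander: centre of a small steel milk jug, 72 x 94 x 80 mm.
- cinnamon_jar_mid (a point): Bystander: centre of a spice jar, 46 mm across, 106 mm high.
- espresso_cup_mid (a point): Bystander: centre of an espresso cup, 68 x 88 x 58 mm.
Things that resemble listed ones, but are neither listed nor needed, are in the scene too. What is shaped like the part that bears lemon_a_mid but purple is not meant.

How it is judged:
By the outcome, as a careful person would: the job done as asked, in the order asked, and still so for the second after the job is handed in, with the robot touching nothing.
It also fails if it takes over 72 s, if anything falls off the work surface, if the arm or the gripper's body presses on something with over 40 N, if the wrist force passes 120 N, or if a joint passes its speed limit or range.

## Working session

There is one attempt and no reset: what is moved stays moved. The work goes in short steps, Python scripts to look and compute and a tool call to move; the robot and the scene stay as the last step left them, time stands still between calls to the robot, and variables do not carry over. Pictures are saved under pics/ and viewed, and the job is handed in when it is done.

Besides the shell and the picture viewer there is one more tool, called as a command line: name --argument value ..., lists and objects as JSON in quotes. servo_tool: Moves the arm, as the interface text tells. Its arguments: {"type":"object","properties":{"steps":{"type":"array"},"grip":{"type":"number"},"grip_force":{"type":"number"}},"required":["steps"]}

```bash
mkdir -p pics; ls
cat > h.py <<'E'
import numpy as np, cv2, pickle
from workcell import *
def snap(name,fn):
    o=get_obs(); im,d=camera(name); p=camera_params(name)
    pickle.dump((o,im,d,p),open(f'{fn}.pkl','wb'))
    cv2.imwrite(f'pics/{fn}.png',cv2.resize(im[:,:,::-1],None,fx=1.5,fy=1.5))
    return o,im,d,p
E
python3 - <<'E'
from h import *
for n in ['scene','top','wrist']:
    o,im,d,p=snap(n,n+'0'); print(n,{k:np.round(np.array(v),3).tolist() for k,v in p.items()})
print({k:np.round(v,3).tolist() for k,v in get_obs().items()})
E
```

```text
pics
scene {'intrinsics': [[374.952, 0.0, 252.76], [0.0, 374.952, 187.879], [0.0, 0.0, 1.0]], 'D': [-0.122, 0.0, 0.0, 0.0, 0.0], 'rvec': [2.171, -0.537, 0.238], 'tvec': [-0.436, 0.308, 1.468]}
top {'intrinsics': [[350.422, 0.0, 255.843], [0.0, 350.422, 190.871], [0.0, 0.0, 1.0]], 'D': [0.001, 0.0, 0.0, 0.0, 0.0], 'rvec': [2.216, -2.163, 0.089], 'tvec': [0.01, 0.545, 1.309]}
wrist {'intrinsics': [[281.267, 0.0, 254.631], [0.0, 281.267, 186.422], [0.0, 0.0, 1.0]], 'D': [-0.018, 0.0, 0.0, 0.0, 0.0], 'hand_eye': [[-0.001, -0.953, -0.302, 0.078], [1.0, -0.001, 0.0, 0.001], [-0.001, -0.302, 0.953, -0.119], [0.0, 0.0, 0.0, 1.0]]}
{'time': 0.15, 'q': [-75.172, 5.005, 10.042, 95.099, 0.001, 89.999], 'qd': [-0.018, 0.022, 0.142, -0.037, 0.069, 0.04], 'joint_efforts': [-0.003, -52.076, 46.504, 0.014, 0.0, 0.0], 'ee_pos': [0.141, -0.532, 0.253], 'tcp_rot': [-179.938, -0.001, 14.829], 'wrist_force': [0.331, 0.853, -0.051], 'torque': [-0.034, -0.03, -0.046], 'opening': 0.086}
```

View pics/scene0.png

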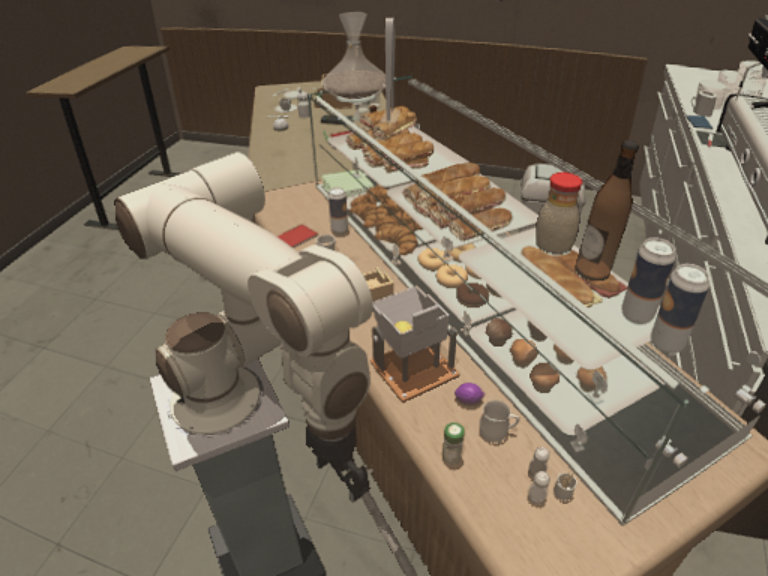

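View pics/top0.png

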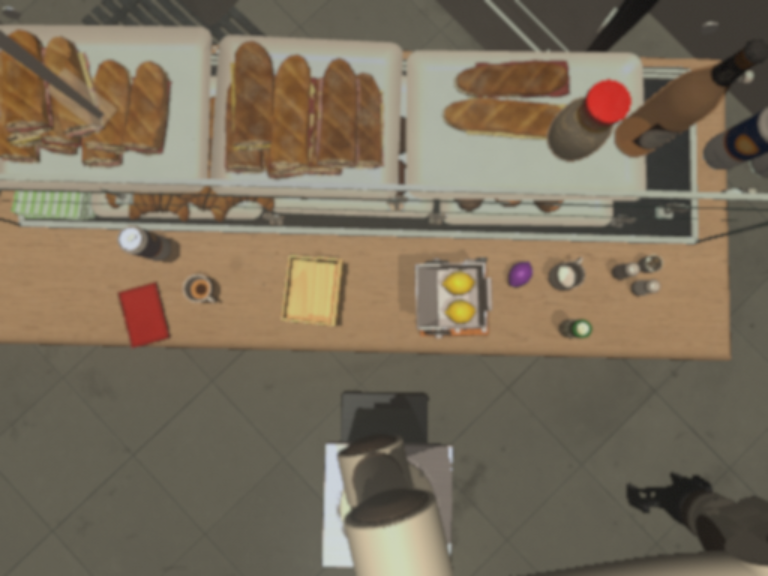

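View pics/wrist0.png

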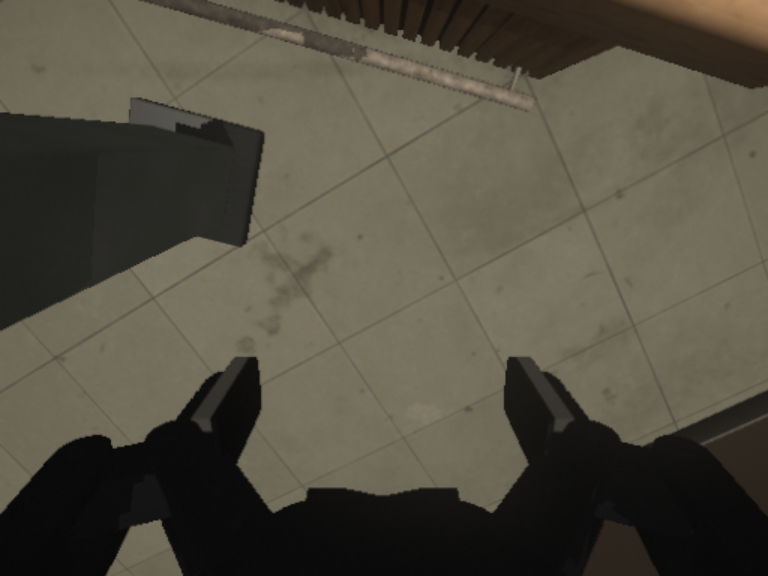

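Run:
```python
from h import *
im=pickle.load(open('top0.pkl','rb'))[1][:,:,::-1]
cv2.imwrite('pics/topc.png',cv2.resize(im[160:250,180:340],None,fx=5,fy=5,interpolation=cv2.INTER_CUBIC))
im=pickle.load(open('scene0.pkl','rb'))[1][:,:,::-1]
cv2.imwrite('pics/scenec.png',cv2.resize(im[150:270,200:360],None,fx=5,fy=5,interpolation=cv2.INTER_CUBIC))
```

```text
(no output)
```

View pics/topc.png

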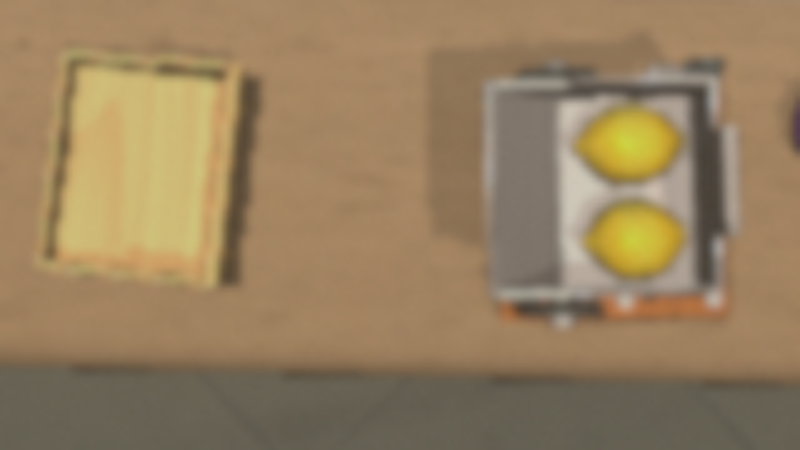

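View pics/scenec.png

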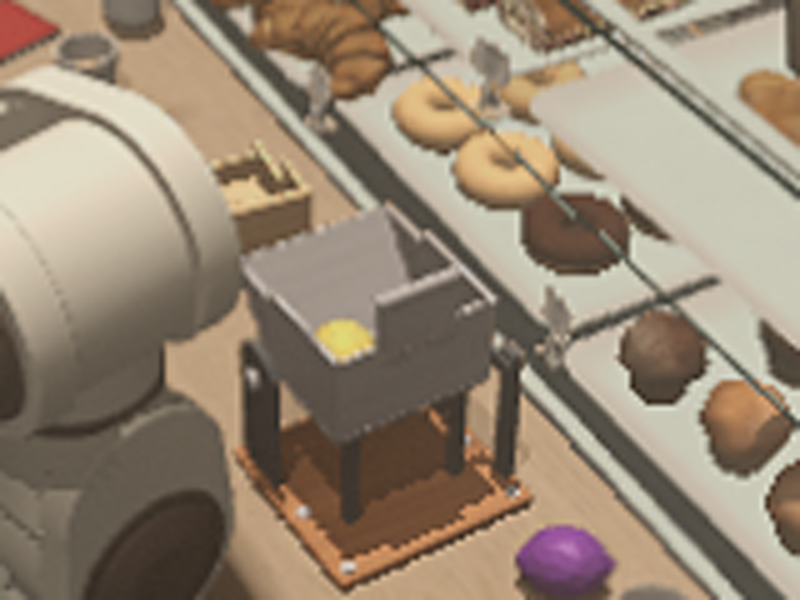

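```bash
cat >> h.py <<'E'
from scipy.spatial.transform import Rotation as Ro
def campose(o,p):
    if 'hand_eye' in p:
        T=np.eye(4); T[:3,:3]=Ro.from_euler('xyz',o['tcp_rot'],degrees=True).as_matrix(); T[:3,3]=o['ee_pos']
        M=T@np.array(p['hand_eye']); return M[:3,:3],M[:3,3]
    R=cv2.Rodrigues(np.array(p['rvec'],float))[0].T
    return R,-R@np.array(p['tvec'],float).ravel()
def rays(o,p,uv):
    uv=np.array(uv,float).reshape(-1,1,2)
    n=cv2.undistortPoints(uv,np.array(p['intrinsics']),np.array(p['D'],float)).reshape(-1,2)
    R,c=campose(o,p); return c,np.c_[n,np.ones(len(n))]@R.T
def onplane(o,p,uv,z):
    c,r=rays(o,p,uv); return c+r*((z-c[2])/r[:,2])[:,None]
def proj(o,p,X):
    R,c=campose(o,p); X=np.array(X,float).reshape(-1,3)
    Xc=(X-c)@R
    return cv2.projectPoints(Xc,np.zeros(3),np.zeros(3),np.array(p['intrinsics']),np.array(p['D'],float))[0].reshape(-1,2)
def cloud(o,d,p):
    h,w=d.shape; u,v=np.meshgrid(np.arange(w),np.arange(h))
    c,r=rays(o,p,np.c_[u.ravel(),v.ravel()])
    return (c+r*d.ravel()[:,None]).reshape(h,w,3)
E
python3 - <<'E'
from h import *
o,im,d,p=pickle.load(open('top0.pkl','rb'))
C=cloud(o,d,p); print('cam',campose(o,p)[1])
np.set_printoptions(precision=3,suppress=True)
for n,uv in dict(counter=(160,200),counter2=(270,200),caddyfloor=(208,193),jar=(388,219),jug=(378,184),cup=(133,193),purple=(347,182),l1=(306,188),l2=(307,207),tab=(326,195),glass=(270,160),can=(90,160),tabletedge=(260,232)).items(): print(n,C[uv[1],uv[0]])
# caddy outer corners: crop coords/5+offset
for n,(a,b) in dict(TL=(66,50),TR=(240,66),BR=(218,286),BL=(40,266)).items():
    uv=[[180+a/5,160+b/5]]; print(n,onplane(o,p,uv,0.08)[0],onplane(o,p,uv,0.048)[0],onplane(o,p,uv,0.032)[0])
# rows of x positions
for n,(a,b) in dict(skTL=(485,82),skBL=(492,298),skTR=(715,75),skBR=(725,300),tabT=(730,128),tabB=(738,232)).items():
    print(n,onplane(o,p,[[180+a/5,160+b/5]],0.19 if n[0]=='s' else .24)[0])
for yy in [.3,.1,-.1,-.3]:
    pass
# glass front line
for u in range(100,400,40):
    col=C[:,u]; print(u,[(v,np.round(col[v],3).tolist()) for v in range(146,166,3)])
E
```

```text
cam [0.44978946 0.03488467 1.3441581 ]
counter [ 0.502  0.389 -0.003]
counter2 [ 0.512 -0.032  0.002]
caddyfloor [0.533 0.206 0.005]
jar [ 0.45  -0.447  0.104]
jug [ 0.584 -0.447  0.005]
cup [0.525 0.484 0.026]
purple [ 0.584 -0.314  0.054]
l1 [ 0.547 -0.144  0.175]
l2 [ 0.484 -0.147  0.178]
tab [ 0.521 -0.196  0.245]
glass [ 0.667 -0.029 -0.   ]
can [0.626 0.589 0.16 ]
tabletedge [ 0.389  0.003 -0.009]
TL [0.611 0.252 0.08 ] [0.615 0.258 0.048] [0.617 0.261 0.032]
TR [0.602 0.126 0.08 ] [0.606 0.128 0.048] [0.608 0.129 0.032]
BR [0.443 0.137 0.08 ] [0.443 0.14  0.048] [0.443 0.141 0.032]
BL [0.454 0.265 0.08 ] [0.454 0.271 0.048] [0.454 0.274 0.032]
skTL [ 0.582 -0.045  0.19 ]
skBL [ 0.44  -0.052  0.19 ]
skTR [ 0.591 -0.197  0.19 ]
skBR [ 0.442 -0.205  0.19 ]
tabT [ 0.551 -0.197  0.24 ]
tabB [ 0.485 -0.203  0.24 ]
100 [(146, [0.705, 0.627, 0.003]), (149, [0.691, 0.623, 0.011]), (152, [0.68, 0.622, 0.013]), (155, [0.651, 0.576, 0.114]), (158, [0.638, 0.569, 0.13]), (161, [0.628, 0.568, 0.131]), (164, [0.618, 0.57, 0.124])]
140 [(146, [0.708, 0.472, 0.008]), (149, [0.696, 0.472, 0.006
[... 748 characters left out ...]
0.009, 0.0]), (164, [0.651, 0.009, -0.002])]
300 [(146, [0.721, -0.142, 0.022]), (149, [0.712, -0.144, 0.006]), (152, [0.701, -0.145, 0.004]), (155, [0.688, -0.144, 0.01]), (158, [0.679, -0.146, -0.006]), (161, [0.666, -0.146, 0.0]), (164, [0.654, -0.146, 0.002])]
340 [(146, [0.725, -0.296, 0.02]), (149, [0.716, -0.299, 0.005]), (152, [0.705, -0.3, 0.004]), (155, [0.691, -0.297, 0.017]), (158, [0.68, -0.298, 0.012]), (161, [0.67, -0.3, 0.003]), (164, [0.659, -0.301, -0.0])]
380 [(146, [0.729, -0.45, 0.019]), (149, [0.716, -0.447, 0.025]), (152, [0.707, -0.453, 0.011]), (155, [0.696, -0.454, 0.008]), (158, [0.683, -0.45, 0.018]), (161, [0.674, -0.457, -0.001]), (164, [0.663, -0.458, -0.004])]
```

servo_tool --steps '[{"x":40,"y":50,"z":30,"yaw":-2},{"x":80,"y":100,"z":60,"yaw":-4},{"x":115,"y":155,"z":80,"yaw":-6},{"x":150,"y":210,"z":100,"yaw":-8},{"x":185,"y":265,"z":100,"yaw":-10},{"x":215,"y":320,"z":100,"yaw":-12},{"x":240,"y":375,"z":100,"yaw":-13},{"x":265,"y":430,"z":100,"yaw":-15},{"x":285,"y":480,"z":100,"yaw":-15},{"x":300,"y":520,"z":100,"yaw":-15},{"x":300,"y":540,"z":100,"yaw":-15},{"x":300,"y":540,"z":100,"yaw":-15}]'

```text
time: 1.65
ee_pos: [0.4406, 0.0031, 0.3526]
tcp_rot: [-179.7, 0.0, 0.3]
wrist_force: [1.0, -0.0, -0.4]
opening: 0.0852
```

Run:
```python
from h import *
o,im,d,p=snap('wrist','w1'); print(o['time'],np.round(o['q'],2),o['ee_pos'],o['tcp_rot'])
snap('scene','s1')
```

```text
1.65 [  0.23  -6.32  10.23 106.58   0.29 179.9 ] [0.44055354 0.00314542 0.35262951] [-1.79708127e+02  3.02294610e-02  3.37846387e-01]
```

View pics/w1.png

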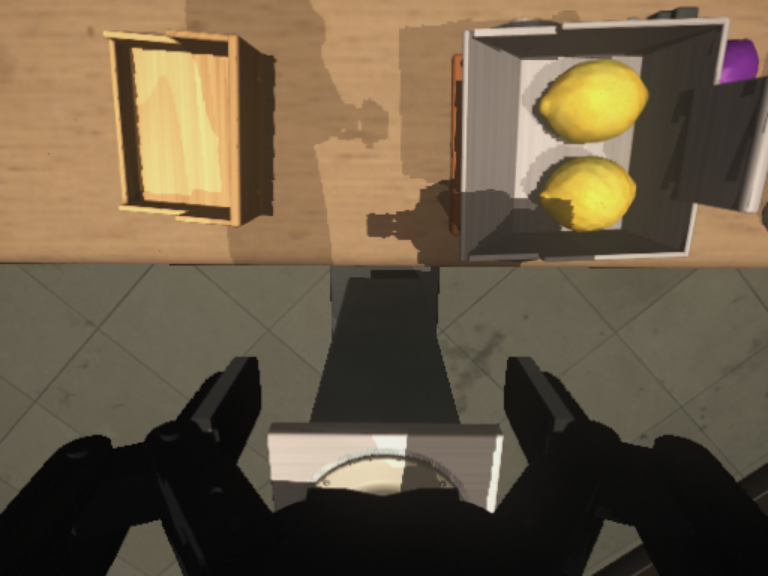

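View pics/s1.png

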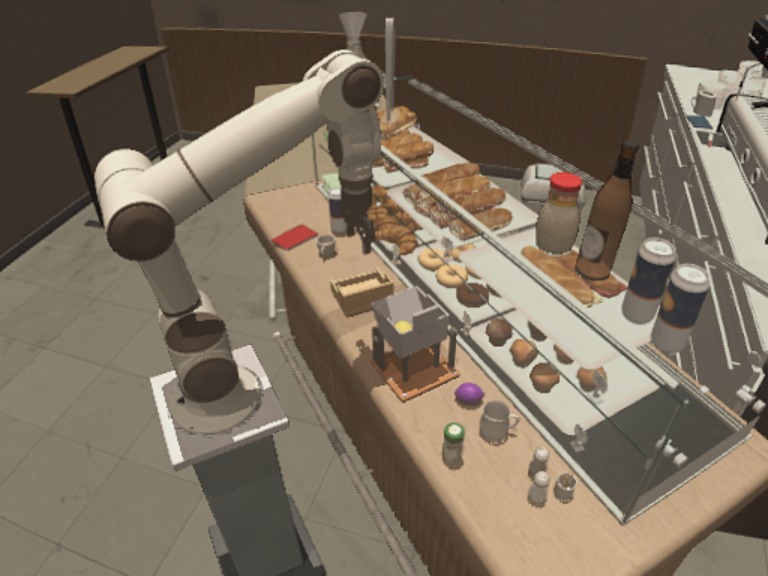

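```bash
cat >> h.py <<'E'
def rect(P):
    (c,s,a)=cv2.minAreaRect((P[:,:2]*1000).astype(np.float32)); return np.round(c,1),np.round(s,1),round(a,2)
E
python3 - <<'E'
from h import *
np.set_printoptions(precision=4,suppress=True)
o,im,d,p=pickle.load(open('w1.pkl','rb'))
C=cloud(o,d,p).reshape(-1,3)
def sel(a,b,c,d_,e,f):
    m=(C[:,0]>a)&(C[:,0]<b)&(C[:,1]>c)&(C[:,1]<d_)&(C[:,2]>e)&(C[:,2]<f); return C[m]
print('counter z',np.median(sel(.42,.6,.02,.06,-.02,.02)[:,2]))
H=sel(.4,.65,.08,.3,.07,.095); 
w=H[H[:,1]<.16]; t=w[w[:,2]>.0765]
print('caddy z>.07',rect(H),np.percentile(H[:,2],[5,50,95])); print('wall',rect(w),len(w),rect(t),len(t))
pf=np.polyfit(t[:,0],t[:,1],1); print(pf,np.degrees(np.arctan(pf[0])))
B=sel(.4,.65,.08,.3,.02,.095); print('caddy all',rect(B))
S=sel(.38,.66,-.27,0,.178,.2); print('skip rim',rect(S),len(S))
T=sel(.45,.6,-.3,-.15,.225,.26);print('tab',rect(T),len(T),T.mean(0),np.percentile(T[:,2],[5,50,95]))
b=sel(.38,.66,-.3,0,.008,.018);print('base',rect(b),len(b), b[:,:2].max(0))
E
```

```text
counter z -0.001228764135573046
caddy z>.07 (array([528.8, 162.5]), array([ 63.9, 164.5]), 85.22) [0.0718 0.0774 0.0796]
wall (array([527.4, 142. ]), array([163.9,  34.7]), 0.34) 1246 (array([526.7, 141.7]), array([ 32.4, 161.1]), 89.83) 865
[-0.0908  0.1839] -5.185972813317972
caddy all (array([532.1, 200.4]), array([143.2, 164.6]), 85.04)
skip rim (array([ 517.4, -123.3]), array([144. , 153.4]), 2.39) 6421
tab (array([ 520.2, -196.6]), array([69.9, 10.8]), 2.82) 1971 [ 0.5178 -0.1942  0.2364] [0.2262 0.2376 0.2439]
base (array([515.5, -72.6]), array([181. ,   9.7]), 2.46) 703 [ 0.6059 -0.0644]
```

servo_tool --steps '[{"x":10,"y":10,"z":-5,"yaw":10},{"x":15,"y":25,"z":-10,"yaw":20},{"x":20,"y":40,"z":-15,"yaw":30},{"x":30,"y":55,"z":-25,"yaw":40},{"x":40,"y":70,"z":-35,"yaw":50},{"x":50,"y":90,"z":-45,"yaw":60},{"x":60,"y":105,"z":-55,"yaw":70},{"x":70,"y":115,"z":-65,"yaw":80},{"x":75,"y":125,"z":-75,"yaw":90},{"x":85,"y":133,"z":-85,"yaw":100},{"x":85,"y":133,"z":-95,"yaw":110},{"x":85,"y":133,"z":-105,"yaw":120}]' --grip 50

```text
time: 3.25
ee_pos: [0.5258, 0.1328, 0.2477]
tcp_rot: [-179.7, 0.0, 120.3]
wrist_force: [0.1, -0.5, -0.1]
opening: 0.0499
```

servo_tool --steps '[{"yaw":10,"z":-10},{"yaw":20,"z":-20},{"yaw":30,"z":-30},{"yaw":40,"z":-40},{"yaw":50,"z":-50},{"yaw":55,"z":-60},{"yaw":55,"z":-60}]'

```text
schema error: expected keys x, y, z, yaw
```

Run:
```python
from h import *
np.set_printoptions(precision=4,suppress=True)
o,im,d,p=snap('wrist','w2'); print(o['time'],np.round(o['q'],2),o['ee_pos'],o['tcp_rot'],o['opening'])
C=cloud(o,d,p).reshape(-1,3)
w=C[(C[:,0]>.4)&(C[:,0]<.65)&(C[:,1]>.1)&(C[:,1]<.16)&(C[:,2]>.0775)&(C[:,2]<.09)]
print(rect(w),len(w),w[:,2].max())
t=w[abs(w[:,0]-.526)<.07]; pf=np.polyfit(t[:,0],t[:,1],1); print(rect(t),np.degrees(np.arctan(pf[0])),np.polyval(pf,.526))
```

```text
3.25 [14.22  4.06  8.47 94.68 -0.09 73.92] [0.5258 0.1328 0.2477] [-179.7175    0.0084  120.304 ] 0.04991077934391659
(array([526. , 136.9]), array([  9.5, 161.7]), 85.09) 1134 0.08088631796586254
(array([525.9, 137. ]), array([  9.3, 140.8]), 85.09) -4.836321850228637 0.13691669495778847
```

View pics/w2.png

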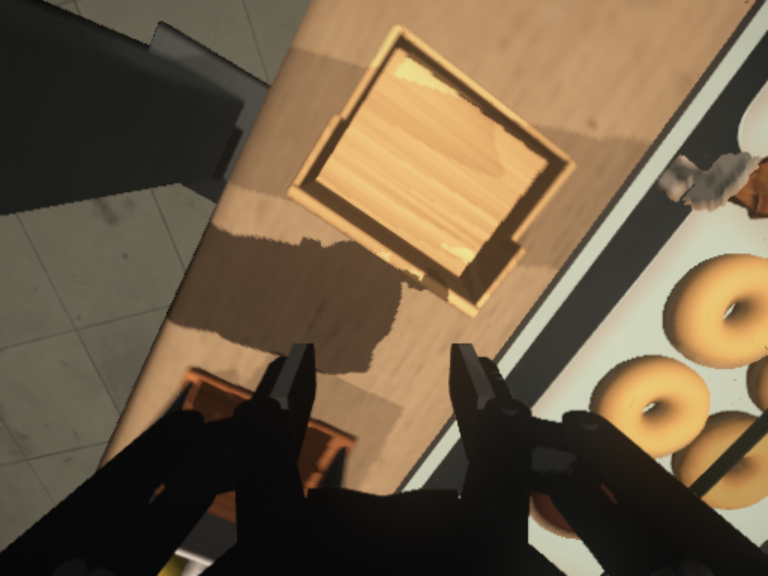

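servo_tool --steps '[{"x":0,"y":4,"z":-10,"yaw":10},{"x":0,"y":4,"z":-20,"yaw":20},{"x":0,"y":4,"z":-40,"yaw":30},{"x":0,"y":4,"z":-60,"yaw":40},{"x":0,"y":4,"z":-80,"yaw":50},{"x":0,"y":4,"z":-100,"yaw":54.8},{"x":0,"y":4,"z":-120,"yaw":54.8},{"x":0,"y":4,"z":-140,"yaw":54.8},{"x":0,"y":4,"z":-160,"yaw":54.8},{"x":0,"y":4,"z":-175,"yaw":54.8},{"x":0,"y":4,"z":-185,"yaw":54.8},{"x":0,"y":4,"z":-185,"yaw":54.8}]'

```text
time: 4.8
ee_pos: [0.5253, 0.1364, 0.0609]
tcp_rot: [-179.6, -0.1, 175.5]
wrist_force: [-0.3, 0.2, 0.0]
opening: 0.0497
```

servo_tool --steps '[{"x":0,"y":0,"z":0,"yaw":0},{"x":0,"y":0,"z":0,"yaw":0},{"x":0,"y":0,"z":0,"yaw":0},{"x":0,"y":0,"z":0,"yaw":0}]' --grip 0 --grip_force 70

```text
time: 5.3
ee_pos: [0.5258, 0.1368, 0.0617]
tcp_rot: [-179.7, 0.0, 175.5]
wrist_force: [-0.2, 2.8, 5.6]
opening: 0.0096
```

Run:
```python
from h import *
o,im,d,p=snap('wrist','w3'); print(o['time'],np.round(o['q'],2),o['ee_pos'],o['tcp_rot'],o['opening'],o['wrist_force'])
snap('scene','s3')
```

```text
5.3 [ 14.73   4.85 -11.29  73.95  -0.31  19.21] [0.52577739 0.13677335 0.06174075] [-1.79674611e+02  1.51274921e-02  1.75526715e+02] 0.009560052741732602 [-0.17496733  2.77137529  5.63125738]
```

View pics/w3.png

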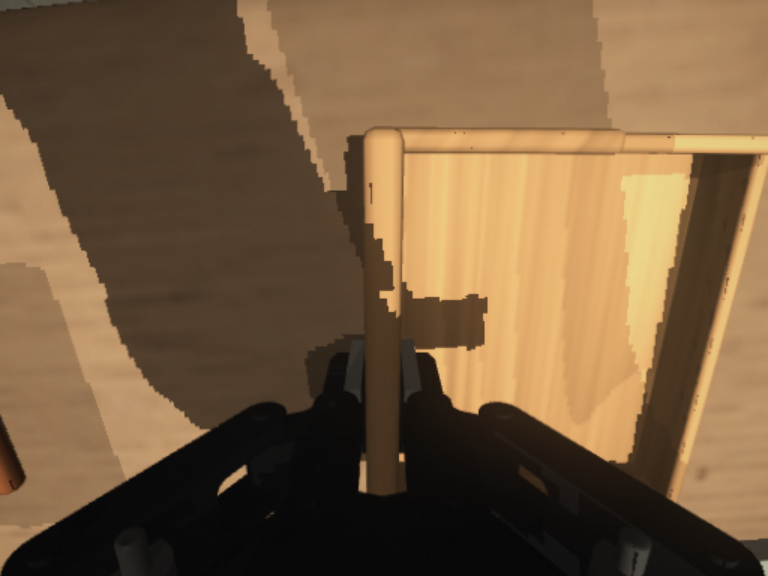

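servo_tool --steps '[{"x":0,"y":0,"z":10,"yaw":0},{"x":0,"y":5,"z":25,"yaw":0},{"x":-5,"y":15,"z":40,"yaw":4},{"x":-8,"y":25,"z":40,"yaw":12},{"x":-10,"y":35,"z":40,"yaw":21},{"x":-10,"y":40,"z":40,"yaw":30},{"x":-10,"y":45,"z":40,"yaw":39},{"x":-10,"y":50,"z":40,"yaw":48},{"x":-10,"y":50,"z":40,"yaw":57},{"x":-10,"y":50,"z":40,"yaw":66},{"x":-10,"y":50,"z":40,"yaw":75},{"x":-10,"y":50,"z":40,"yaw":84}]'

```text
time: 6.9
ee_pos: [0.5158, 0.1869, 0.1024]
tcp_rot: [-179.7, 0.0, -100.2]
wrist_force: [-0.0, 0.1, -3.9]
opening: 0.0094
```

servo_tool --steps '[{"x":0,"y":0,"z":0,"yaw":8},{"x":0,"y":0,"z":0,"yaw":17},{"x":0,"y":0,"z":0,"yaw":26},{"x":0,"y":0,"z":0,"yaw":35},{"x":0,"y":0,"z":0,"yaw":44},{"x":0,"y":0,"z":0,"yaw":53},{"x":0,"y":0,"z":0,"yaw":62},{"x":0,"y":0,"z":0,"yaw":71},{"x":0,"y":0,"z":0,"yaw":80},{"x":0,"y":0,"z":0,"yaw":88},{"x":0,"y":0,"z":0,"yaw":95},{"x":0,"y":0,"z":0,"yaw":99}]'

```text
time: 8.4
ee_pos: [0.5158, 0.1872, 0.1031]
tcp_rot: [-179.7, 0.0, -1.0]
wrist_force: [0.2, -0.2, -3.1]
opening: 0.0093
```

Run:
```python
from h import *
o,im,d,p=snap('wrist','w4'); print(o['time'],np.round(o['q'],2),o['ee_pos'],o['tcp_rot'],o['opening'],o['wrist_force'])
snap('scene','s4')
```

```text
8.4 [  19.79    4.41   -7.13   78.34    0.32 -159.21] [0.51575392 0.18718332 0.10306246] [-1.79661786e+02  7.16780746e-03 -9.93575549e-01] 0.009252930727644073 [ 0.20073719 -0.19054708 -3.09398027]
```

View pics/w4.png

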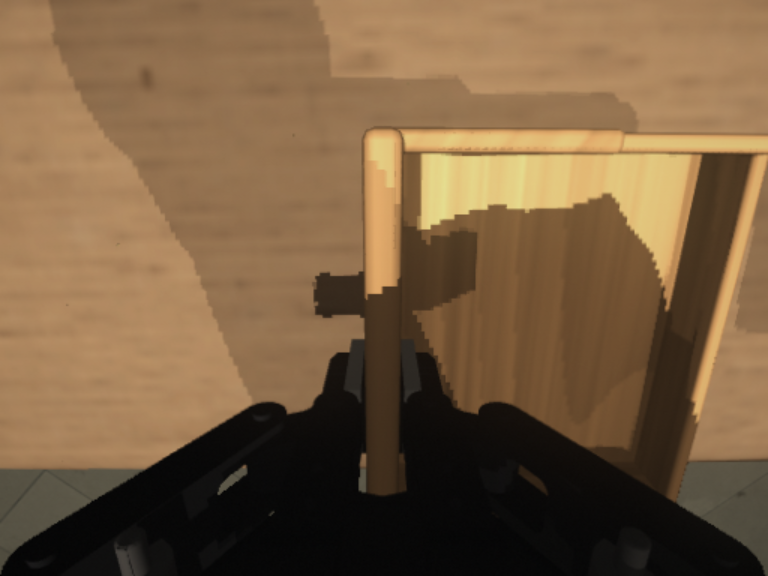

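View pics/s4.png

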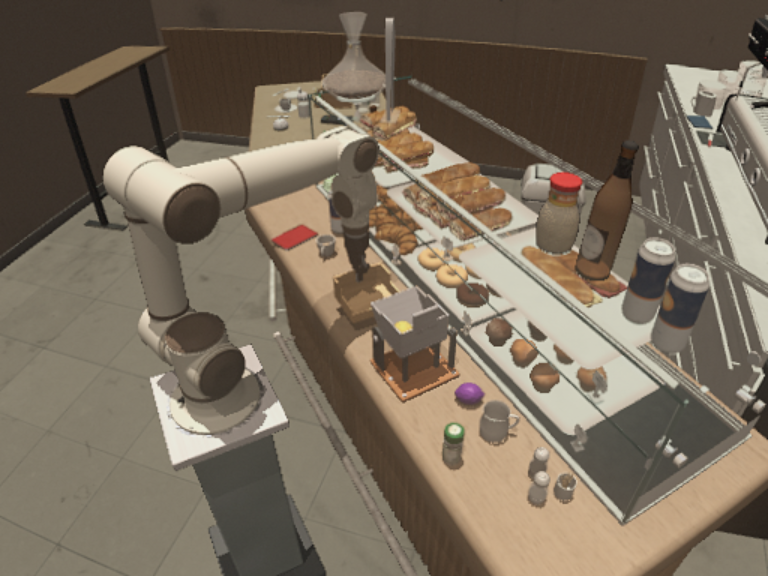

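Run:
```python
from h import *
o,im,d,p=pickle.load(open('w4.pkl','rb'))
C=cloud(o,d,p).reshape(-1,3)
w=C[(C[:,0]>.555)&(C[:,0]<.595)&(C[:,1]>.16)&(C[:,1]<.21)&(C[:,2]>.1165)&(C[:,2]<.13)]
# per-x band mid of y
for a in np.arange(.555,.594,.006):
    t=w[(w[:,0]>=a)&(w[:,0]<a+.006)]; print(round(a+.003,3),len(t),t[:,1].min(),t[:,1].max(),np.median(t[:,2]))
# end wall line: top at x~.597
e=C[(C[:,0]>.58)&(C[:,0]<.62)&(C[:,1]>.06)&(C[:,1]<.175)&(C[:,2]>.08)&(C[:,2]<.125)]
for a in np.arange(.06,.175,.015):
    t=e[(e[:,1]>=a)&(e[:,1]<a+.015)]; 
    if len(t): print('end',round(a,3),len(t),np.percentile(t[:,0],[2,98]),t[:,2].max())
```

```text
0.558 369 0.18088055427185026 0.19077741266699166 0.11965793224382054
0.564 391 0.18083516847175607 0.19068705342169423 0.11975970771562738
0.57 400 0.18081624648826608 0.19045948877990415 0.11974086402053774
0.576 418 0.18042248306823258 0.1902918098774555 0.11971182034334663
0.582 452 0.18036305722226117 0.19010087372944223 0.1196766632438726
0.588 484 0.18034776668789584 0.19022289993881836 0.1196653686225124
0.594 399 0.1602014077887991 0.19008751103723784 0.11947087560862198
end 0.06 213 [0.59029561 0.59521873] 0.08928148052135482
end 0.075 415 [0.59039177 0.59576335] 0.09025105158249369
end 0.09 413 [0.59054986 0.59591347] 0.08940760887201635
end 0.105 189 [0.59068357 0.5960122 ] 0.08957123490278737
end 0.12 361 [0.59101482 0.59662654] 0.11765810133835133
end 0.135 678 [0.59148039 0.59712536] 0.11759558796224202
end 0.15 705 [0.59170027 0.59732703] 0.1180949308054387
end 0.165 470 [0.59191232 0.5975103 ] 0.11812758811924974
```

servo_tool --steps '[{"x":-2,"y":-20,"z":0,"yaw":2},{"x":-4,"y":-45,"z":0,"yaw":3.5},{"x":-6,"y":-70,"z":-5,"yaw":3.5},{"x":-8,"y":-90,"z":-12,"yaw":3.5},{"x":-8,"y":-103,"z":-20,"yaw":3.5},{"x":-8,"y":-106,"z":-28,"yaw":3.5},{"x":-8,"y":-106,"z":-34,"yaw":3.5},{"x":-8,"y":-106,"z":-38,"yaw":3.5},{"x":-8,"y":-106,"z":-40,"yaw":3.5},{"x":-8,"y":-106,"z":-40,"yaw":3.5}]'

```text
time: 9.75
ee_pos: [0.5078, 0.0814, 0.063]
tcp_rot: [-179.7, 0.0, 2.4]
wrist_force: [0.1, 1.0, -3.1]
opening: 0.0095
```

Run:
```python
from h import *
o,im,d,p=snap('top','t5'); print(o['time'],np.round(o['q'],2),o['ee_pos'],o['tcp_rot'],o['opening'],o['wrist_force'])
C=cloud(o,d,p).reshape(-1,3)
o,im,d,p=snap('wrist','w5');C=cloud(o,d,p).reshape(-1,3)
e=C[(C[:,0]>.57)&(C[:,0]<.61)&(C[:,1]>-.07)&(C[:,1]<.07)&(C[:,2]>.025)&(C[:,2]<.09)]
for a in np.arange(-.06,.07,.015):
    t=e[(e[:,1]>=a)&(e[:,1]<a+.015)]; 
    if len(t)>5: print('end',round(a,3),len(t),np.percentile(t[:,0],[2,98]),t[:,2].max())
```

```text
9.75 [   8.94    0.78  -15.39   73.8     0.34 -173.46] [0.5077872  0.08143804 0.06296005] [-1.79658397e+02  5.94716048e-03  2.40153557e+00] 0.00952211837057143 [ 0.11103975  1.00244864 -3.07325268]
end -0.06 577 [0.57042095 0.58846661] 0.0335748940813807
end -0.045 242 [0.57474075 0.59413676] 0.049249227070061574
end -0.03 425 [0.58823489 0.59401276] 0.04966520542778127
end -0.015 412 [0.58786096 0.59353317] 0.04962294563412423
end 0.0 297 [0.58729021 0.59284813] 0.04935416164265807
end 0.015 184 [0.58635541 0.59192964] 0.07771848113144962
end 0.03 668 [0.58617413 0.59169362] 0.07777350820090577
end 0.045 702 [0.58552206 0.59128271] 0.07833383963556906
end 0.06 473 [0.5850004  0.59067817] 0.07778004551742833
```

View pics/w5.png

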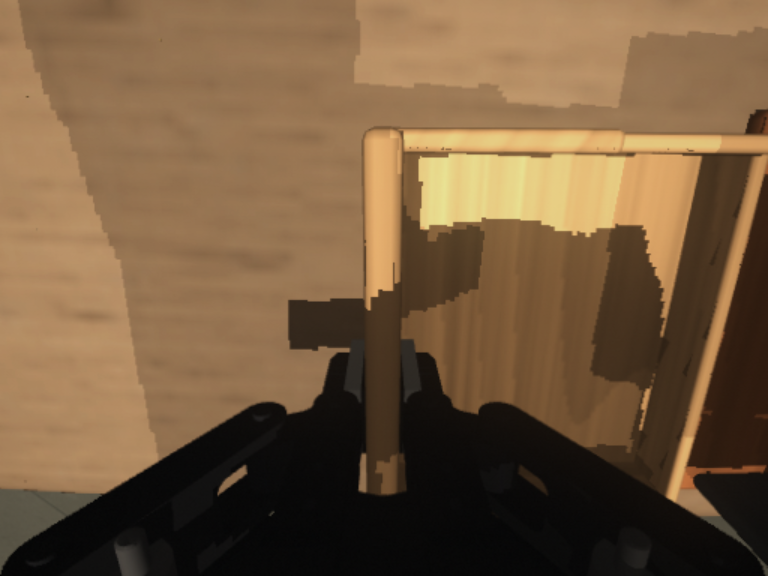

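servo_tool --steps '[{"x":0,"y":-2,"z":-1,"yaw":0.4},{"x":0,"y":-4,"z":-1,"yaw":0.4},{"x":0,"y":-6,"z":-1,"yaw":0.4},{"x":0.5,"y":-8,"z":-1,"yaw":0.4},{"x":0.5,"y":-9,"z":-1,"yaw":0.4},{"x":0.5,"y":-10,"z":-1,"yaw":0.4},{"x":0.5,"y":-10,"z":-1,"yaw":0.4}]'

```text
time: 10.72
ee_pos: [0.5084, 0.0713, 0.0622]
tcp_rot: [-179.7, -0.0, 2.8]
wrist_force: [-0.6, 0.1, -3.4]
opening: 0.0088
```

servo_tool --steps '[{"x":0,"y":-1,"z":0,"yaw":0},{"x":0,"y":-2,"z":0,"yaw":0},{"x":0,"y":-2,"z":0,"yaw":0}]'

```text
time: 11.1
ee_pos: [0.5084, 0.0692, 0.0622]
tcp_rot: [-179.7, -0.0, 2.8]
wrist_force: [0.2, 0.6, -2.9]
opening: 0.0091
```

servo_tool --steps '[{"x":0,"y":-1,"z":0,"yaw":0},{"x":0,"y":-2,"z":0,"yaw":0},{"x":0,"y":-2,"z":0,"yaw":0}]'

```text
time: 11.48
ee_pos: [0.5087, 0.0676, 0.0625]
tcp_rot: [-179.6, -0.1, 2.8]
wrist_force: [0.2, 4.7, -1.7]
opening: 0.0094
```

servo_tool --steps '[{"x":0,"y":0,"z":-1,"yaw":0},{"x":0,"y":0,"z":-1,"yaw":0}]'

```text
time: 11.72
ee_pos: [0.5088, 0.0678, 0.0618]
tcp_rot: [-179.6, -0.1, 2.8]
wrist_force: [-0.6, 5.9, 1.5]
opening: 0.0094
```

servo_tool --steps '[{"x":0,"y":0,"z":0,"yaw":0},{"x":0,"y":0,"z":0,"yaw":0},{"x":0,"y":0,"z":0,"yaw":0},{"x":0,"y":0,"z":15,"yaw":0},{"x":0,"y":0,"z":35,"yaw":0},{"x":0,"y":0,"z":60,"yaw":0},{"x":-20,"y":30,"z":100,"yaw":0},{"x":-40,"y":50,"z":150,"yaw":0},{"x":-60,"y":60,"z":200,"yaw":0},{"x":-60,"y":60,"z":240,"yaw":0},{"x":-60,"y":60,"z":260,"yaw":0},{"x":-60,"y":60,"z":260,"yaw":0}]' --grip 40

```text
time: 13.22
ee_pos: [0.4491, 0.1279, 0.324]
tcp_rot: [-179.6, -0.3, 2.8]
wrist_force: [0.4, 0.4, -0.7]
opening: 0.0399
```

```bash
cat > chk.py <<'E'
from h import *
import sys
k=sys.argv[1]
np.set_printoptions(precision=4,suppress=True)
o,im,d,p=snap('wrist','w'+k); print(o['time'],np.round(o['q'],2),o['ee_pos'],o['tcp_rot'],o['opening'])
C=cloud(o,d,p).reshape(-1,3)
def sel(a,b,c,d_,e,f):
    m=(C[:,0]>a)&(C[:,0]<b)&(C[:,1]>c)&(C[:,1]<d_)&(C[:,2]>e)&(C[:,2]<f); return C[m]
print('high',rect(sel(.42,.6,.05,.1,.0775,.09)))
print('caddy',rect(sel(.4,.65,-.063,.09,.025,.09)))
print('base',rect(sel(.38,.66,-.3,-.06,.009,.018)))
S=sel(.38,.66,-.27,0,.178,.2); print('skip rim',rect(S),len(S))
T=sel(.45,.6,-.3,-.15,.225,.26)
if len(T):print('tab',rect(T),len(T),np.percentile(T[:,2],[5,50,98]))
E
python3 chk.py 6
```

```text
13.225 [  15.68   -4.5     8.58  102.7     0.37 -167.12] [0.4491 0.1279 0.324 ] [-179.5556   -0.2823    2.8008] 0.03989925167346977
high (array([508.8,  67.5]), array([160.8,   9.6]), 2.31)
caddy (array([512. ,   3.2]), array([163.8, 138.8]), 2.46)
base (array([ 517.3, -114.1]), array([181.3, 111.7]), 1.57)
skip rim (array([515.5, -85. ]), array([144.3,  79.4]), 3.0) 1774
```

View pics/w6.png

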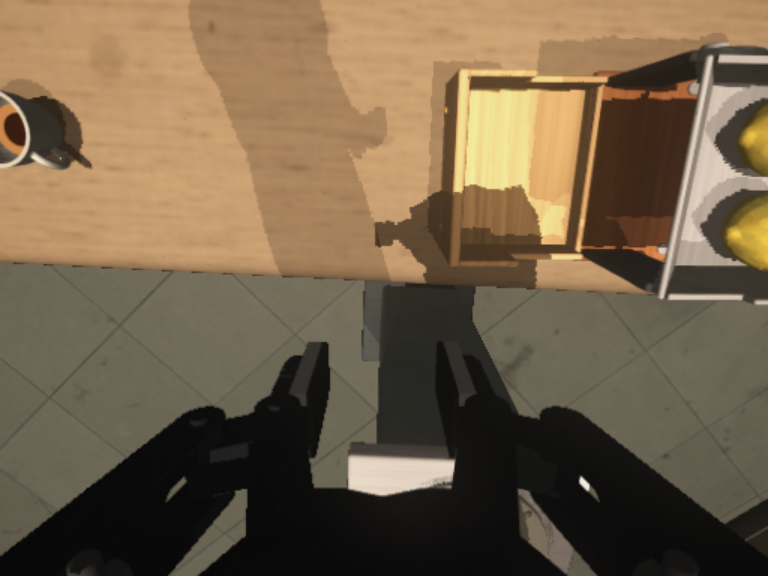

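servo_tool --steps '[{"x":0,"y":-10,"z":25,"yaw":-10},{"x":0,"y":-35,"z":50,"yaw":-20},{"x":0,"y":-75,"z":60,"yaw":-30},{"x":0,"y":-120,"z":60,"yaw":-40},{"x":0,"y":-165,"z":60,"yaw":-50},{"x":10,"y":-210,"z":60,"yaw":-60},{"x":20,"y":-260,"z":60,"yaw":-70},{"x":35,"y":-310,"z":60,"yaw":-80},{"x":50,"y":-360,"z":50,"yaw":-90},{"x":65,"y":-385,"z":40,"yaw":-90},{"x":71,"y":-385,"z":20,"yaw":-90},{"x":71,"y":-385,"z":20,"yaw":-90}]' --grip 0

```text
time: 14.78
ee_pos: [0.5195, -0.2574, 0.3396]
tcp_rot: [-179.8, -0.0, -87.2]
wrist_force: [-1.3, 0.4, -0.1]
opening: -0.0
```

```bash
python3 chk.py 7; python3 -c "
from h import *
snap('scene','s7')"
```

```text
14.775 [ -26.38   12.29   28.14  105.69    0.07 -119.15] [ 0.5195 -0.2574  0.3396] [-179.8292   -0.0207  -87.2333] -3.564282145466041e-05
high (array([0., 0.]), array([0., 0.]), 0.0)
caddy (array([0., 0.]), array([0., 0.]), 0.0)
base (array([ 521.3, -200.6]), array([182.7,  84.6]), 2.11)
skip rim (array([ 518.1, -130.5]), array([143.3, 143.8]), 2.63) 1593
tab (array([ 520.8, -198.8]), array([69.5,  9.5]), 3.05) 329 [0.2262 0.2407 0.2443]
```

View pics/w7.png

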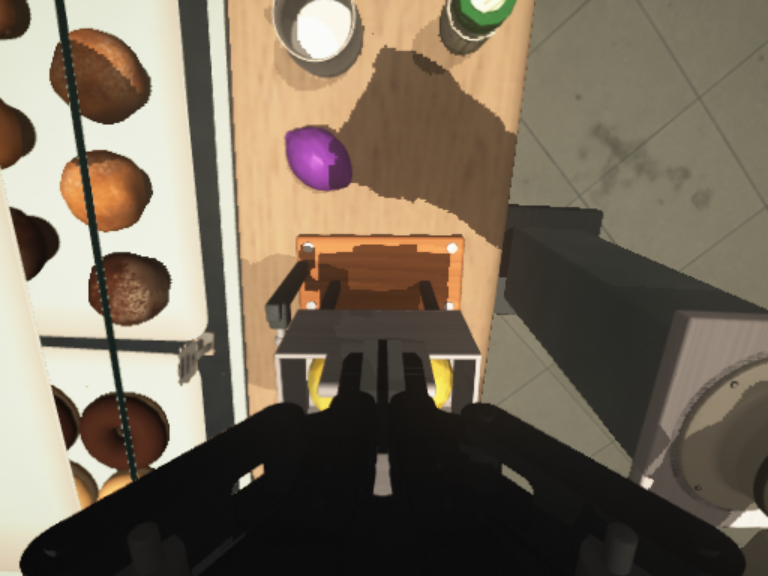

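View pics/s7.png

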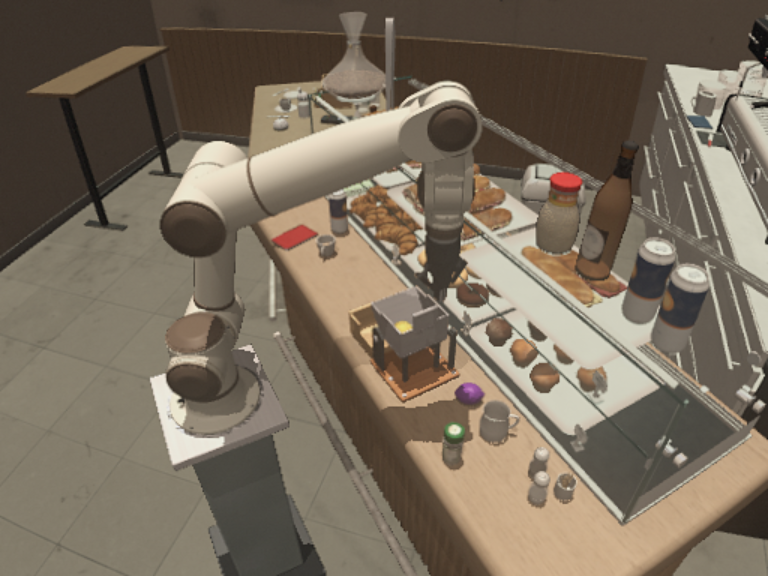

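servo_tool --steps '[{"x":0,"y":0,"z":-40,"yaw":0},{"x":1,"y":0,"z":-80,"yaw":0},{"x":1,"y":10,"z":-98,"yaw":0},{"x":1,"y":25,"z":-98,"yaw":0},{"x":1,"y":35,"z":-98,"yaw":0},{"x":1,"y":41,"z":-98,"yaw":0},{"x":1,"y":43,"z":-98,"yaw":0}]'

```text
time: 15.75
ee_pos: [0.5208, -0.2136, 0.2453]
tcp_rot: [-179.6, -0.2, -87.2]
wrist_force: [0.0, -0.1, 0.5]
opening: -0.0002
```

servo_tool --steps '[{"x":0,"y":4,"z":-2,"yaw":0},{"x":0,"y":8,"z":2,"yaw":0},{"x":0,"y":13,"z":6,"yaw":0},{"x":-1,"y":19,"z":10,"yaw":0},{"x":-1,"y":25,"z":15,"yaw":0},{"x":-1,"y":32,"z":18,"yaw":0},{"x":-2,"y":39,"z":21,"yaw":0},{"x":-2,"y":45,"z":24,"yaw":0},{"x":-2,"y":51,"z":27,"yaw":0}]'

```text
time: 16.88
ee_pos: [0.5187, -0.1622, 0.2729]
tcp_rot: [-179.5, -0.2, -87.2]
wrist_force: [-1.2, -2.6, 1.3]
opening: -0.0001
```

```bash
python3 -c "
from h import *
o,im,d,p=snap('scene','s8')
cv2.imwrite('pics/s8c.png',cv2.resize(im[130:280,200:360,::-1],None,fx=4,fy=4,interpolation=cv2.INTER_CUBIC))"
```

```text
(no output)
```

View pics/s8c.png

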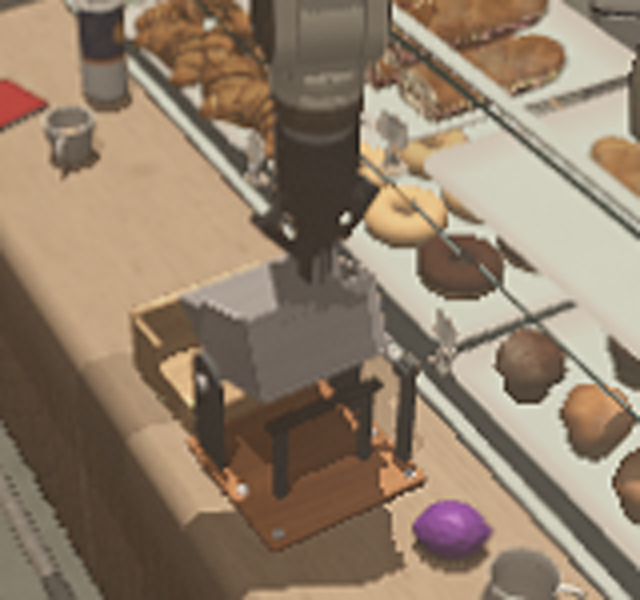

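servo_tool --steps '[{"x":0,"y":7,"z":2,"yaw":0},{"x":-1,"y":14,"z":4,"yaw":0},{"x":-1,"y":21,"z":6,"yaw":0},{"x":-1,"y":28,"z":8,"yaw":0},{"x":-2,"y":35,"z":8,"yaw":0},{"x":-2,"y":42,"z":9,"yaw":0},{"x":-2,"y":49,"z":9,"yaw":0},{"x":-2,"y":56,"z":9,"yaw":0},{"x":-3,"y":64,"z":9,"yaw":0},{"x":-3,"y":71,"z":8,"yaw":0},{"x":-3,"y":78,"z":7,"yaw":0},{"x":-3,"y":85,"z":5,"yaw":0}]'

```text
time: 18.42
ee_pos: [0.5158, -0.0761, 0.278]
tcp_rot: [-179.5, -0.2, -87.1]
wrist_force: [-0.6, -0.7, -0.5]
opening: 0.0002
```

```bash
python3 -c "
from h import *
o,im,d,p=snap('scene','s9')
cv2.imwrite('pics/s9c.png',cv2.resize(im[130:280,200:360,::-1],None,fx=4,fy=4,interpolation=cv2.INTER_CUBIC))"
```

```text
(no output)
```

View pics/s9c.png

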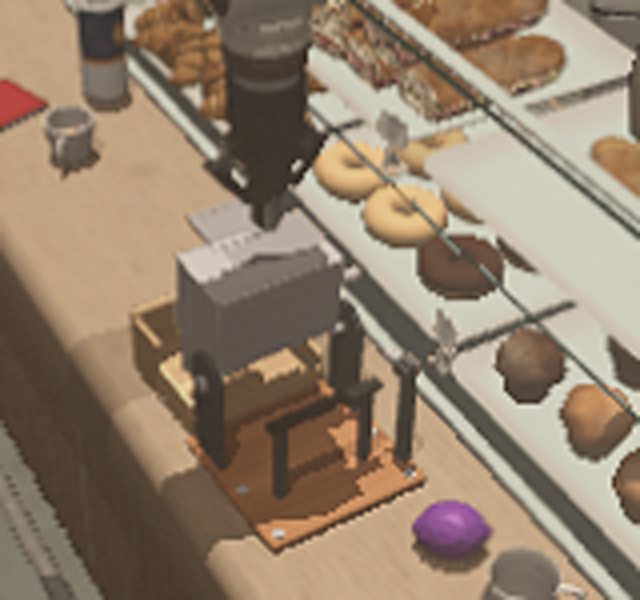

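servo_tool --steps '[{"x":0,"y":-5,"z":25,"yaw":0},{"x":0,"y":-5,"z":55,"yaw":0},{"x":0,"y":10,"z":80,"yaw":0},{"x":0,"y":50,"z":80,"yaw":0},{"x":0,"y":95,"z":80,"yaw":0},{"x":0,"y":140,"z":80,"yaw":0},{"x":0,"y":170,"z":80,"yaw":0},{"x":0,"y":180,"z":80,"yaw":0},{"x":0,"y":180,"z":80,"yaw":0}]'

```text
time: 19.6
ee_pos: [0.5157, 0.1046, 0.3576]
tcp_rot: [-179.6, -0.1, -87.1]
wrist_force: [-0.9, -0.6, -0.4]
opening: -0.0
```

```bash
python3 chk.py 10
python3 - <<'E'
from h import *
np.set_printoptions(precision=4,suppress=True)
o,im,d,p=pickle.load(open('w10.pkl','rb'));C=cloud(o,d,p).reshape(-1,3)
T=C[(abs(C[:,0]-.512)<.06)&(C[:,1]>-.05)&(C[:,1]<.04)&(C[:,2]>.19)&(C[:,2]<.26)]
print('tab',rect(T),len(T),T[:,1].max(),np.percentile(T[:,2],[2,50,98]))
o,im,d,p=snap('top','t10')
cv2.imwrite('pics/t10c.png',cv2.resize(im[150:250,180:340,::-1],None,fx=5,fy=5,interpolation=cv2.INTER_CUBIC))
E
```

```text
19.6 [ 11.57   5.17  22.2  106.63  -0.21 -81.37] [0.5157 0.1046 0.3576] [-179.5652   -0.145   -87.0642] -1.6019706450291885e-05
high (array([508.7,  67.3]), array([162.1,   9.3]), 2.32)
caddy (array([511.3,  11.6]), array([164.8, 122.5]), 2.23)
base (array([0., 0.]), array([0., 0.]), 0.0)
skip rim (array([512.5, -26. ]), array([141.9,   8.6]), 2.89) 122
tab (array([511.7, -14.6]), array([120.4,  70.8]), 0.89) 9508 0.02129324191209494 [0.2141 0.2185 0.2224]
```

View pics/w10.png

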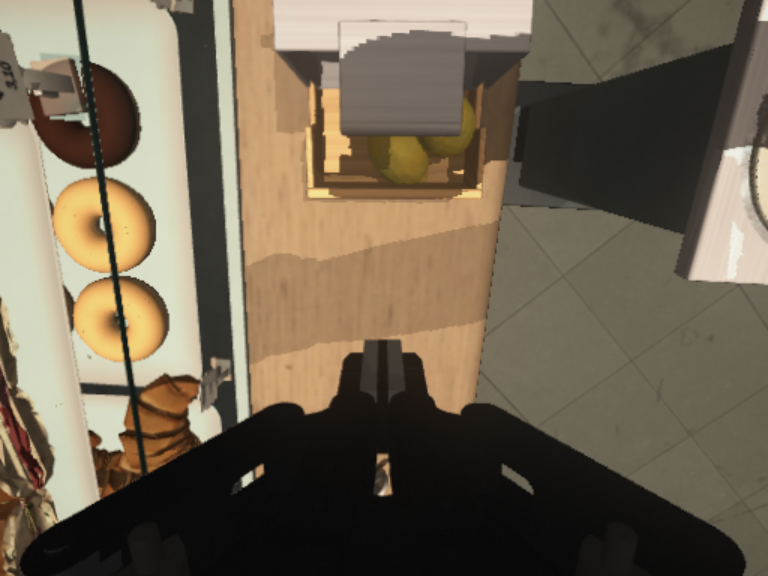

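View pics/t10c.png

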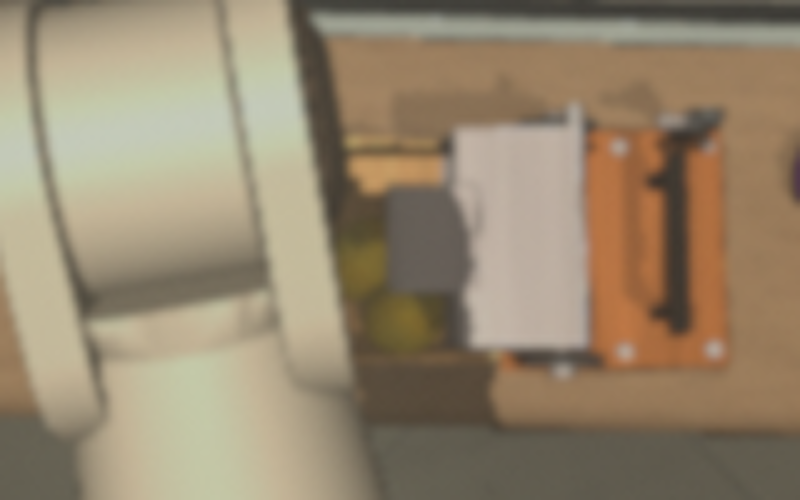

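servo_tool --steps '[{"x":0,"y":0,"z":-40,"yaw":0},{"x":-2,"y":0,"z":-80,"yaw":0},{"x":-4,"y":-10,"z":-115,"yaw":0},{"x":-5,"y":-30,"z":-135,"yaw":0},{"x":-5,"y":-50,"z":-135,"yaw":0},{"x":-5,"y":-62,"z":-135,"yaw":0},{"x":-5,"y":-66,"z":-135,"yaw":0},{"x":-5,"y":-68,"z":-135,"yaw":0}]'

```text
time: 20.7
ee_pos: [0.5109, 0.0355, 0.223]
tcp_rot: [-179.5, -0.1, -87.2]
wrist_force: [-0.5, 0.5, 0.2]
opening: 0.0003
```

servo_tool --steps '[{"x":0,"y":-4,"z":2,"yaw":0},{"x":0,"y":-9,"z":6,"yaw":0},{"x":0,"y":-14,"z":11,"yaw":0},{"x":1,"y":-20,"z":16,"yaw":0},{"x":1,"y":-26,"z":21,"yaw":0},{"x":1,"y":-32,"z":26,"yaw":0},{"x":2,"y":-39,"z":30,"yaw":0},{"x":2,"y":-46,"z":34,"yaw":0},{"x":2,"y":-53,"z":37,"yaw":0}]'

```text
time: 21.82
ee_pos: [0.5129, -0.0181, 0.2601]
tcp_rot: [-179.5, -0.2, -87.2]
wrist_force: [0.0, 1.6, 1.7]
opening: 0.0
```

```bash
python3 -c "
from h import *
o,im,d,p=snap('scene','s11')
cv2.imwrite('pics/s11c.png',cv2.resize(im[130:280,200:360,::-1],None,fx=4,fy=4,interpolation=cv2.INTER_CUBIC))"
```

```text
(no output)
```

View pics/s11c.png

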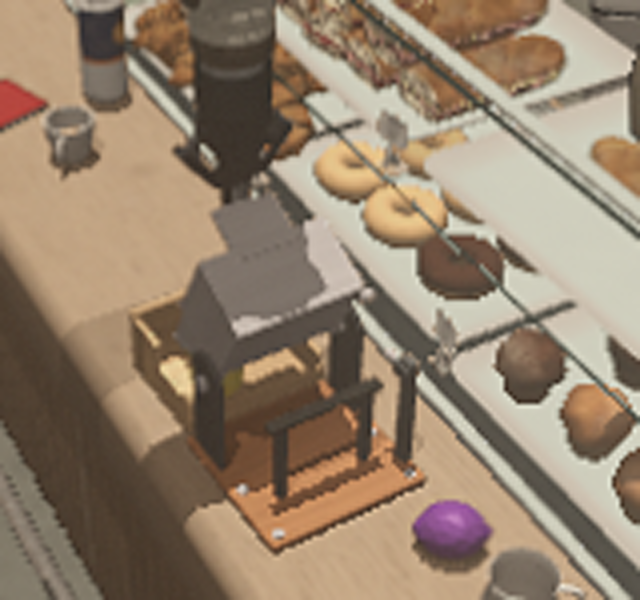

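servo_tool --steps '[{"x":0,"y":-7,"z":3,"yaw":0},{"x":1,"y":-14,"z":6,"yaw":0},{"x":1,"y":-21,"z":9,"yaw":0},{"x":1,"y":-29,"z":11,"yaw":0},{"x":2,"y":-36,"z":13,"yaw":0},{"x":2,"y":-44,"z":14,"yaw":0},{"x":2,"y":-51,"z":15,"yaw":0},{"x":2,"y":-58,"z":16,"yaw":0},{"x":3,"y":-65,"z":16,"yaw":0},{"x":3,"y":-72,"z":16,"yaw":0},{"x":3,"y":-79,"z":15,"yaw":0},{"x":4,"y":-86,"z":14,"yaw":0}]'

```text
time: 23.38
ee_pos: [0.5169, -0.1052, 0.2743]
tcp_rot: [-179.5, -0.2, -87.2]
wrist_force: [0.3, 0.1, -0.4]
opening: -0.0003
```

servo_tool --steps '[{"x":0,"y":-6,"z":-1,"yaw":0},{"x":0,"y":-12,"z":-2,"yaw":0},{"x":0,"y":-18,"z":-3,"yaw":0},{"x":1,"y":-23,"z":-5,"yaw":0},{"x":1,"y":-27,"z":-6,"yaw":0},{"x":1,"y":-27,"z":-6,"yaw":0}]'

```text
time: 24.12
ee_pos: [0.5179, -0.1324, 0.2682]
tcp_rot: [-179.5, -0.2, -87.2]
wrist_force: [-0.0, 0.5, -0.4]
opening: -0.0003
```

```bash
python3 -c "
from h import *
o,im,d,p=snap('scene','s12')
cv2.imwrite('pics/s12c.png',cv2.resize(im[130:280,200:360,::-1],None,fx=4,fy=4,interpolation=cv2.INTER_CUBIC))"
```

```text
(no output)
```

View pics/s12c.png

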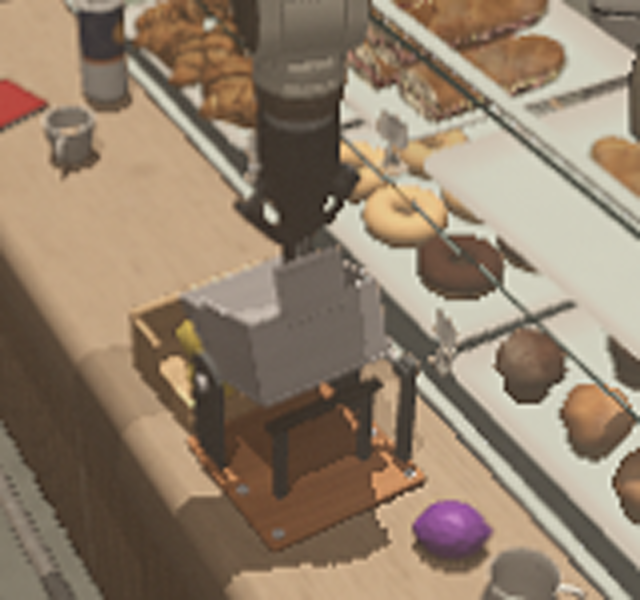

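servo_tool --steps '[{"x":0,"y":-4,"z":-1,"yaw":0},{"x":0,"y":-8,"z":-2,"yaw":0},{"x":0,"y":-12,"z":-4,"yaw":0},{"x":1,"y":-16,"z":-6,"yaw":0},{"x":1,"y":-20,"z":-8,"yaw":0},{"x":1,"y":-25,"z":-10,"yaw":0},{"x":1,"y":-30,"z":-13,"yaw":0},{"x":2,"y":-35,"z":-16,"yaw":0},{"x":2,"y":-40,"z":-19,"yaw":0},{"x":2,"y":-44,"z":-22,"yaw":0},{"x":2,"y":-47,"z":-24,"yaw":0},{"x":2,"y":-49,"z":-24,"yaw":0}]'

```text
time: 25.68
ee_pos: [0.5198, -0.1812, 0.244]
tcp_rot: [-179.5, -0.1, -87.2]
wrist_force: [-0.1, 6.6, -3.1]
opening: -0.0005
```

servo_tool --steps '[{"x":0,"y":-1,"z":0,"yaw":0},{"x":0,"y":-2,"z":0,"yaw":0},{"x":0,"y":-2,"z":0,"yaw":0}]'

```text
time: 26.05
ee_pos: [0.5198, -0.1814, 0.244]
tcp_rot: [-179.5, 0.1, -87.1]
wrist_force: [1.0, 11.2, 0.2]
opening: 0.0002
```

servo_tool --steps '[{"x":0,"y":8,"z":2,"yaw":0},{"x":0,"y":16,"z":20,"yaw":0},{"x":0,"y":16,"z":60,"yaw":0},{"x":0,"y":16,"z":105,"yaw":0},{"x":-10,"y":30,"z":130,"yaw":10},{"x":-25,"y":60,"z":130,"yaw":20},{"x":-45,"y":95,"z":130,"yaw":30},{"x":-65,"y":130,"z":130,"yaw":40},{"x":-80,"y":165,"z":130,"yaw":50},{"x":-100,"y":195,"z":130,"yaw":60},{"x":-110,"y":210,"z":130,"yaw":70},{"x":-110,"y":210,"z":130,"yaw":70}]'

```text
time: 27.55
ee_pos: [0.4092, 0.0294, 0.3757]
tcp_rot: [-179.5, -0.1, -17.1]
wrist_force: [-0.4, -0.9, -0.4]
opening: 0.0004
```

```bash
python3 chk.py 13; python3 -c "
from h import *
snap('scene','s13')
o,im,d,p=snap('top','t13')
cv2.imwrite('pics/t13c.png',cv2.resize(im[150:250,180:340,::-1],None,fx=5,fy=5,interpolation=cv2.INTER_CUBIC))"
```

```text
27.55 [   3.83   -9.31   10.34  109.4     0.44 -159.11] [0.4092 0.0294 0.3757] [-179.506    -0.0704  -17.0547] 0.00039216494916699795
high (array([508.9,  67.5]), array([161.4,  10.2]), 2.44)
caddy (array([511.8,   3.3]), array([164.2, 139.4]), 2.7)
base (array([515. , -69.8]), array([181.6,  18.3]), 1.37)
skip rim (array([ 504.9, -124. ]), array([118.7, 153.9]), 2.25) 3153
tab (array([ 495.1, -197.4]), array([19.9, 10.2]), 4.05) 545 [0.2264 0.2388 0.2445]
```

View pics/w13.png

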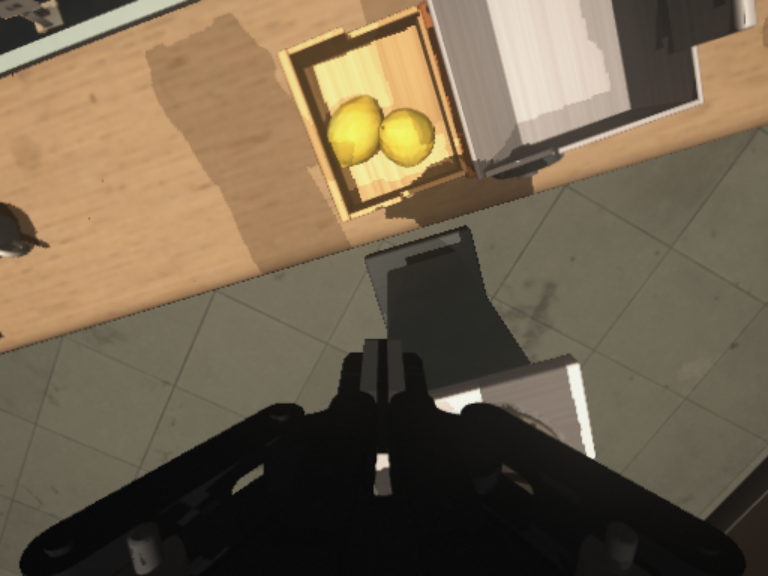

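View pics/s13.png

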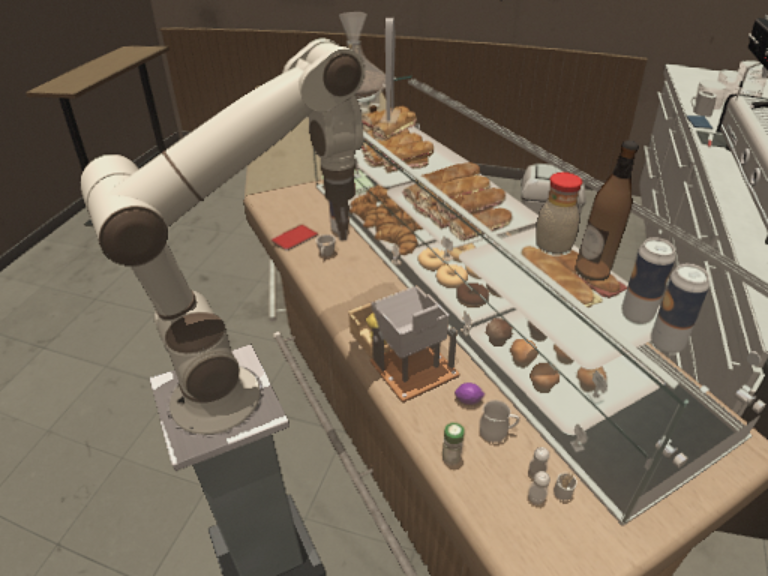

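View pics/t13c.png

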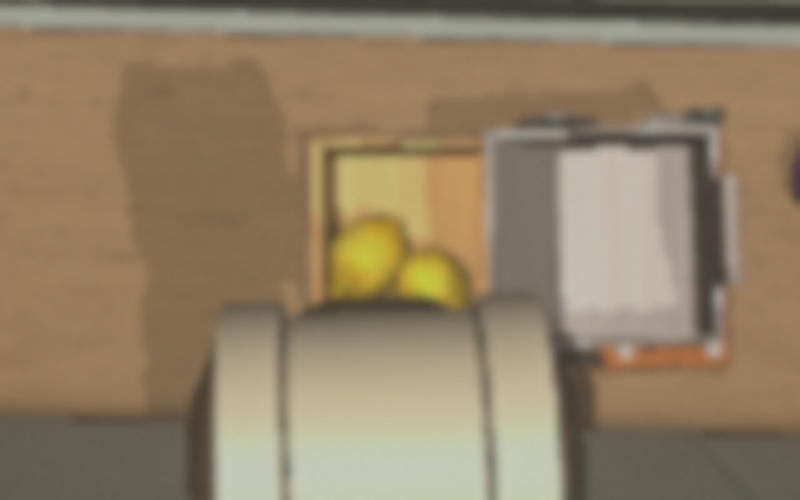

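```bash
python3 -c "
from workcell import *
print(job_done())"
```

```text
the job is handed in; nothing more can be done
None
```

The job is done and handed in at about 28 s on the robot's clock; no verdict was reported.

- **Caddy:** I pinched it by its high side and turned it round in one go. I then slid it against the base board until I felt about 5 N. It stands 105 mm in front of the hinge, within 1 mm of centre and about 0.3° of square to the stand, and it had not moved at the last look.
- **Tipping:** I pushed the skip by its tab until it fell over onto its stop. The last pictures show both lemons in the caddy and the skip empty; the robot did not touch them.
- **Return:** I eased the skip back from the front at about 0.5 rad/s, pressed it through the click and felt it stop against 11 N. The tab's position and height then matched the first measurement within about 1 mm.
- **Bystanders:** The jug, spice jar and cup look unmoved in the scene picture; I did not measure them again.

No check failed. The stand's angle read between 1.4° and 3.0° in different views where the base board or rim was partly hidden; I took 2.5°, and the caddy lies at 2.3° to 2.7°. One move call was refused for its format, and I sent it again corrected.

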